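# Slide the top cover onto the media vessel

### The job

Cover the open vessel in the media bath: with light fingertip pressure slide the top amber cover off the stack in the rack and straight across onto the vessel's collar until it drops flat into the collar's recess, sliding it rather than lifting it, never pressing on it with more than 20 newtons, and leaving the covers beneath it lying in the rack. Then swing the hold-down arm over the seated cover as far as its stop. Leave everything else on the bench where it stands.

Things in the scene. Friction and masses are not known exactly. Their poses are not given: they have to be found in the camera images.
- cover_top_mid (a point): the top one of four equal amber acrylic covers stacked in the rack: a plain smooth disc, 118 mm across, 6 mm thick, about 75 g, slippery on the others and on the collar (friction about 0.2). The point is its centre, half-way through (its upper face is 3 mm above); z is its axis. Too wide to grasp, and stiff: a touch at 10 mm/s already knocks with 15 to 19 N, so come down at 5 mm/s or less.
- cover_2_mid (a point): second cover from the top, directly under the top one (same disc, point at its centre, half-way through)
- cover_3_mid (a point): third cover from the top (same disc and point)
- cover_4_mid (a point): bottom cover of the stack (same disc and point)
- rack: low round rack, 142 mm across, on the bath's deck, holding the stack. Origin at its centre on its underside; floor 4 mm above that. Its y axis points out of its mouth, towards the vessel to within 0.2 rad. Round the -y half, 62 mm from the centre, a wall stands 3 mm higher than the top cover; across the mouth there is only a lip, 9 mm above the floor, in front of the lower covers.
- seat (a point): centre of the round recess in the dark collar on the open vessel's mouth, at the height of the recess's floor; z up, x and y the bath's axes (stack on the -y side, about 150 mm away). Recess 124 mm across, 4 mm deep; its lip is 10 mm wide; inside its floor the mouth is a 90 mm hole. A seated cover stands 2 mm above the lip, its centre 3 mm above this point. The deck is 18 mm below.
- hold_down_pivot (a point): point on the vertical axis of the hold-down arm (7 mm above the underside of its hub), fixed to the bath
- hold_down_knob (a point): centre of the upright red knob on the free end of the steel hold-down arm; knob 15 mm across, 26 mm tall (13 mm above and below this point), standing on the arm (6 mm thick, 16 mm wide), 60 mm from its vertical axis. The arm passes 1.5 mm above a seated cover and would strike one lying on the lip.
- hold_down (a joint): hold-down arm's angle in rad: 0 is swung fully away from the vessel, grows clockwise seen from above, 1.50 is its stop, pointing over the vessel. Friction about 0.06 N m; it stays where it is left.
- bath: white media bath, 300 mm (x) by 400 mm (y), flat deck 200 mm above the bench; origin under its centre. It carries the rack, the vessel with its collar and, behind the rack, a 60 mm tall grey circulator head
- media_bottle: bottle with blue cap, 76 mm across, 170 mm tall, origin at its foot; a bystander
- beaker: clear beaker, 84 mm across, 100 mm tall; a bystander
- amber_jar: amber jar with white lid, 64 mm across, 85 mm tall; a bystander
- vial_rack: white block of amber vials, 75 by 120 mm, 58 mm tall; a bystander
- timer: white bench timer, 65 by 75 by 24 mm; a bystander
- weigh_dish: small steel weighing dish, 80 mm across, 22 mm tall; a bystander
- collar_lip (a point): point above the seat at the height of the top of the collar's lip (4 mm above the recess's floor). Before it is slid, the top cover's underside lies 1 to 5 mm higher than this lip
Mind the look-alikes: they are no part of the job. What is shaped like the part that bears cover_top_mid but grey or turquoise is not meant.

How it is judged:
By the outcome, as a careful person would: the job done as asked, in the order asked, and still so for the second after the job is handed in, with the robot touching nothing.
It also fails if it takes over 64 s, if anything falls off the work surface, if the arm or the gripper's body presses on something with over 40 N, if the wrist force passes 120 N, or if a joint passes its speed limit or range.

### The arm

A 6-joint arm with a two-finger parallel gripper is mounted at the origin on the work surface. World frame = base frame: x ahead of the robot, y to its left, z up, the work surface at z = 0. Lengths are in m, angles in rad, forces in N, time in s.
With the tool pointing down it reaches from about 0.375 to 0.9 m from the base axis. Payload 3.1 kg.
Tool frame: the origin (TCP) lies at the very end of the fingers, on their centre line; the grasp point (between the pads) lies 19 mm behind it; x points along the fingers, y is the direction in which the jaws open and shut, and the axes are right-handed (so a half turn about x gives the same grasp; the last joint's range is limited). The gripper opens to 85 mm and grips with 20 to 120 N. Pads are 22 mm wide; open, the fingers measure 114 mm over their backs; the gripper's body (76 mm by 85 mm) begins 54 mm behind the grasp point. The pads swing forward as they close: fully open they stand 13 mm farther back than shut.
Start: joints at [-0.178, 0.527, 1.433, -0, 1.181, -0.178], TCP at [0.625, 0, 0.231] pointing down, gripper open.
Joint ranges: [-3.08, 3.08], [-0.75, 2.2], [0.22, 2.44], [-1.43, 4.57], [0, 2.65], [-2.85, 2.85]. Speed limits (rad/s): [2.79, 2.79, 3.14, 3.14, 3.14, 3.14].

### API

Orientations are given as a unit quaternion [x, y, z, w].
In Python, from station import manip gives the robot as it stands.
- The arm moves only by the shell command python3 -m jog 'ROWS' [FORCE]. ROWS is a JSON object of lists of equal length, an entry for each row: "linear": the shift along the tool's x, y, z in cm, a list of three; "twist": the turn about the tool's x in rad; "claw": the opening, from -1 (shut) to 1 (fully open). A call has 1 to 20 rows; each row is the pose to reach, as a shift and turn from the pose commanded when the call began, along the tool's axes at that moment; what a row does not reach only later rows make up. A row lasts 1/12 s, in which the tool goes at most 41.7 mm and 7.16 degrees, less where a joint would pass 70% of its speed; a pose out of reach is approached as far as the arm can. A call with a gripper value outside its range is refused whole. The fingers move at their own pace and stop on an object; FORCE is the grip in N (left out, the last holds). Time passes only in rows, so rows that repeat a pose let the fingers close. It gives the time, the measured TCP pose, the force and the opening at its end, in the units of the state.
- manip.sense(): the state, without advancing time (a new reading comes with each control period).
- manip.snapshot(name): name is "scene" or "side" or "wrist"; returns a dict with "pixels" (420x560x3 uint8, red, green, blue), "camera_matrix" (3x3 intrinsics, pixels), "R" (3x3) and "t" (3): a world point X has camera coordinates R X + t. Camera axes: x right, y down, z forward; pixel columns grow to the right and rows downward; lengths in m; the calibration is good to about 2 mm. The wrist camera is an equidistant fisheye: a pixel r from the principal point sees the ray r / f radians off the axis. A picture is of the moment at which its call begins. There is no depth.
- manip.sign_off(): hands the job in, once; it reports no verdict.
The state is a dict: "t": time; "q": joint angles; "qd": joint speeds; "tau": joint torques, N m; "tcp_pos": TCP position; "tool_rot": TCP orientation; "force": force on the tool from outside, world axes, zero at the start; "ft_torque": the same for the moment, N m; "finger_gap": opening from 0.0 (shut) to 1.0 (fully open).
Only numpy, scipy, OpenCV 4.12 (cv2) and the standard library are available. Lean on these libraries where they do the work, as an engineer would, in place of code of your own. Each camera call takes 0.05 s, during which the arm holds its last target.

## Working session

There is one attempt and no reset: what is moved stays moved. The work goes in short steps, Python scripts to look and compute and a shell command to move; the robot and the scene stay as the last step left them, time stands still between calls to the robot, and variables do not carry over. Pictures are saved under pics/ and viewed, and the job is handed in when it is done.

```bash
ls; mkdir -p pics; python3 - <<'E'
from station import manip
import cv2,numpy as np
s=manip.sense();print({k:np.round(v,3).tolist() for k,v in s.items()})
for n in("scene","side","wrist"):
    d=manip.snapshot(n);cv2.imwrite(f"pics/{n}0.png",d["pixels"][:,:,::-1]);np.savez(f"pics/{n}0.npz",**{k:d[k] for k in d})
    print(n,d["camera_matrix"],d["R"],d["t"])
E
```

```text
pics
{'t': 0.0, 'q': [-0.178, 0.528, 1.434, -0.0, 1.181, -0.179], 'qd': [0.001, 0.001, 0.001, -0.002, -0.0, -0.0], 'tau': [0.0, -44.234, -17.802, -0.0, 0.008, 0.0], 'tcp_pos': [0.624, 0.0, 0.23], 'tool_rot': [0.5, 0.501, -0.5, 0.499], 'force': [-0.594, -0.22, 0.416], 'ft_torque': [-0.032, 0.026, -0.037], 'finger_gap': 1.002}
scene [[506.96709867   0.         272.58850121]
 [  0.         506.96709867 211.11858405]
 [  0.           0.           1.        ]] [[ 0.81231317  0.58316656 -0.00800457]
 [ 0.50170429 -0.70570822 -0.50026864]
 [-0.29738883  0.40235888 -0.86583325]] [-0.4702041  -0.19505712  2.04130873]
side [[419.39913202   0.         282.42258837]
 [  0.         419.39913202 204.09226062]
 [  0.           0.           1.        ]] [[-0.95324035 -0.30194298  0.01277771]
 [-0.19369129  0.5779392  -0.79276098]
 [ 0.23198387 -0.75816668 -0.60939869]] [0.5469041  0.22437799 1.0551691 ]
wrist [[325.1922621    0.         277.57650005]
 [  0.         325.1922621  209.49469429]
 [  0.           0.           1.        ]] [[ 9.99999214e-01 -3.45839528e-04 -1.20545810e-03]
 [ 4.83017080e-05 -9.49889046e-01  3.12587265e-01]
 [-1.25315647e-03 -3.12587077e-01 -9.49888282e-01]] [-0.62359615 -0.04097539  0.38202901]
```

View pics/scene0.png

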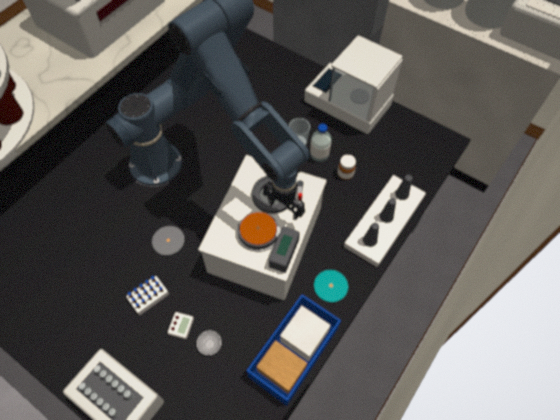

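View pics/side0.png

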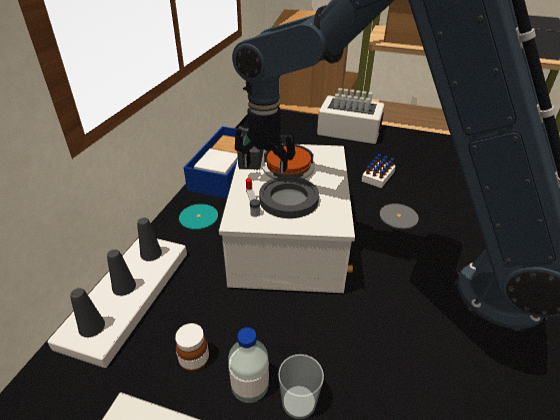

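View pics/wrist0.png

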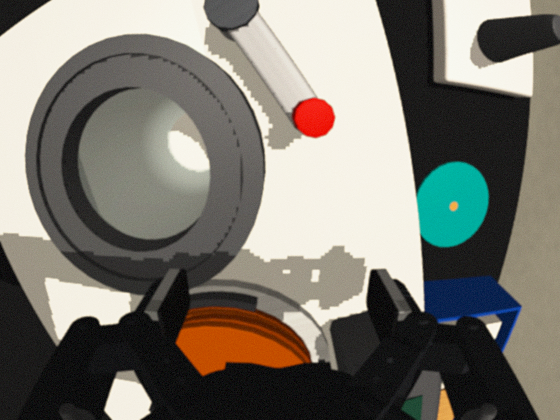

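Pictures show: the orange-amber stack in the rack at scene (258,229) and side (290,160), the grey collar at side (289,196) and wrist (150,160), and the red knob at wrist (313,117). The turquoise disc at scene (331,286) and the grey one at scene (168,240) are look-alikes. The gripper hides the rack, so I'll raise it, shut the fingers and look again.

```bash
cat > h.py <<'E'
from station import manip
import cv2,numpy as np
def snap(n,tag):
    d=manip.snapshot(n);cv2.imwrite(f"pics/{n}{tag}.png",d["pixels"][:,:,::-1]);np.savez(f"pics/{n}{tag}.npz",**d);return d
def load(n,tag): return dict(np.load(f"pics/{n}{tag}.npz"))
def ray(n,d,uv):
    K=d["camera_matrix"];x=(uv[0]-K[0,2])/K[0,0];y=(uv[1]-K[1,2])/K[1,1]
    if n=="wrist":
        th=np.hypot(x,y);s=np.sin(th)/max(th,1e-9);v=np.array([x*s,y*s,np.cos(th)])
    else: v=np.array([x,y,1.])
    v=d["R"].T@v;return -d["R"].T@d["t"],v/np.linalg.norm(v)
def onz(n,d,uv,z):
    c,v=ray(n,d,uv);return c+v*(z-c[2])/v[2]
def proj(n,d,X):
    K=d["camera_matrix"];p=d["R"]@np.asarray(X,float)+d["t"]
    if n=="wrist":
        r=np.hypot(p[0],p[1]);th=np.arctan2(r,p[2]);q=p[:2]/r*th
    else:q=p[:2]/p[2]
    return q*K[0,0]+K[:2,2]
def tri(obs):
    A=np.zeros((3,3));b=np.zeros(3)
    for n,d,uv in obs:
        c,v=ray(n,d,uv);P=np.eye(3)-np.outer(v,v);A+=P;b+=P@c
    return np.linalg.solve(A,b)
E
python3 -m jog '{"linear":[[-4,0,0],[-8,0,0],[-12,0,-2],[-15,0,-4],[-15,0,-6],[-15,0,-6],[-15,0,-6]],"twist":[0,0,0,0,0,0,0],"claw":[1,1,0,-1,-1,-1,-1]}' 
python3 - <<'E'
from h import *
for n in("scene","side","wrist"):snap(n,1)
E
```

```text
t: 0.73
tcp_pos: [0.6245, 0.0609, 0.3812]
tool_rot: [0.499, 0.5, -0.5, 0.5]
force: [-0.3, -0.1, -0.2]
finger_gap: 0.296
```

View pics/wrist1.png

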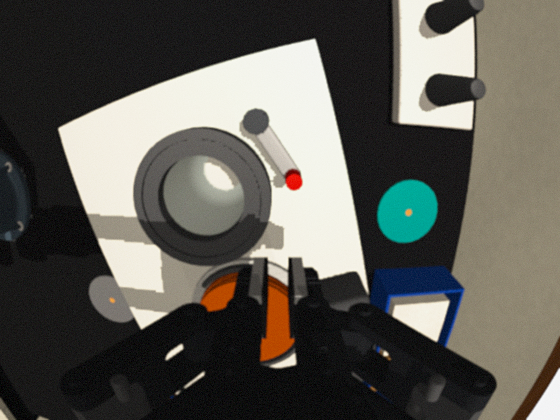

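View pics/side1.png

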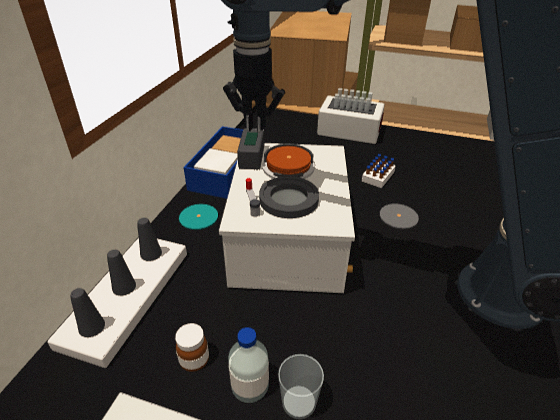

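View pics/scene1.png

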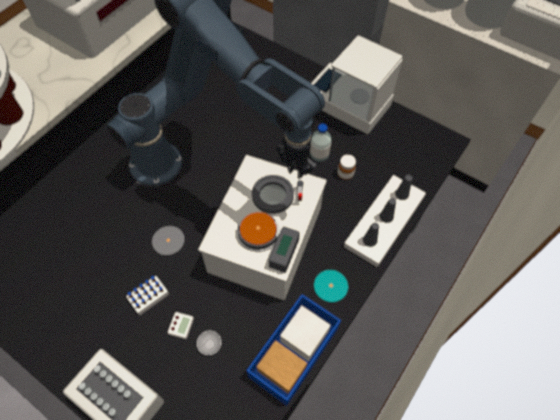

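Now everything is visible: amber stack at scene (258,229), side (290,158) and wrist (250,315), collar at wrist (203,195), knob at wrist (293,181). I'll move back over the rack for a better overhead look.

```bash

python3 -m jog '{"linear":[[0,0,4],[0,0,8],[0,0,12],[0,0,15],[0,0,17],[0,0,17],[0,0,17]],"twist":[0,0,0,0,0,0,0],"claw":[-1,-1,-1,-1,-1,-1,-1]}' 
python3 - <<'E'
from h import *
for n in("scene","side","wrist"):snap(n,2)
for t in(1,):
  for n in("scene","side"):
    d=load(n,t);im=d["pixels"];s=4 
    x0,y0=(190,150) if n=="scene" else (215,135)
    cv2.imwrite(f"pics/{n}{t}c.png",cv2.resize(im[y0:y0+140,x0:x0+160],None,fx=5,fy=4.28,interpolation=cv2.INTER_CUBIC)[:,:,::-1])
E
```

```text
t: 1.47
tcp_pos: [0.6243, -0.112, 0.3798]
tool_rot: [-0.501, -0.5, 0.501, -0.498]
force: [0.8, 0.7, -0.1]
finger_gap: 0.001
```

View pics/wrist2.png

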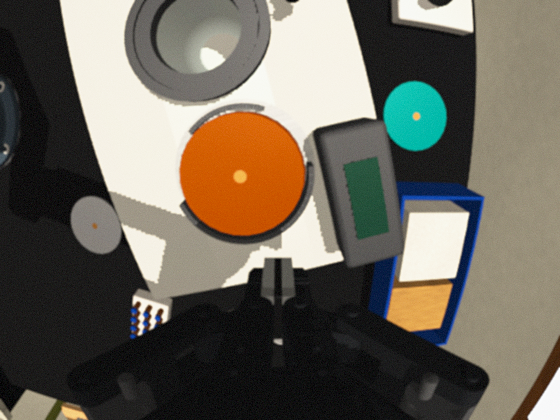

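View pics/scene1c.png

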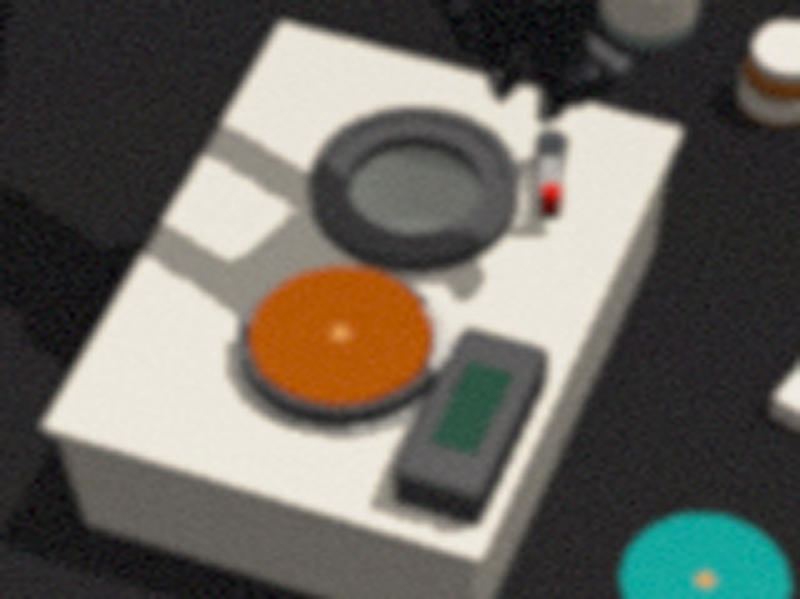

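View pics/side1c.png

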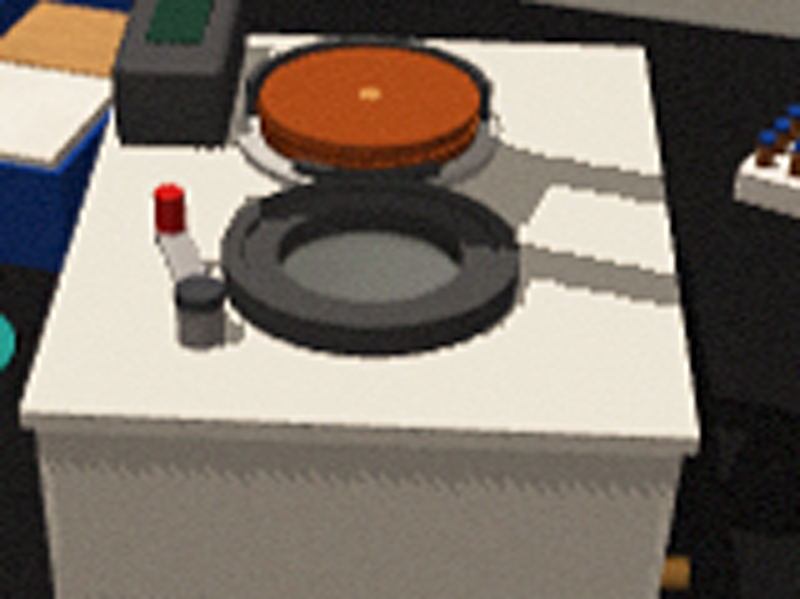

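```bash
cat > m.py <<'E'
from h import *
def amber(im):
    h=cv2.cvtColor(im,cv2.COLOR_RGB2HSV);return cv2.inRange(h,(5,180,120),(16,255,255))
def big(m):
    c,_=cv2.findContours(m,cv2.RETR_EXTERNAL,cv2.CHAIN_APPROX_NONE);return max(c,key=cv2.contourArea)
def circ(P):
    A=np.c_[2*P[:,:2],np.ones(len(P))];b=(P[:,:2]**2).sum(1);s=np.linalg.lstsq(A,b,rcond=None)[0]
    r=np.sqrt(s[2]+s[0]**2+s[1]**2);return s[:2],r,np.std(np.hypot(*(P[:,:2]-s[:2]).T)-r)
E
python3 - <<'E'
from m import *
# cover
d=load("wrist",2);im=d["pixels"];c=big(amber(im))[:,0]
P=np.array([onz("wrist",d,u,0.228) for u in c]);print("cover wrist2",circ(P))
# dot
obs=[]
for n,t,g in(("wrist",2,(240,177)),("scene",1,(258,227)),("side",1,(289,157))):
    d=load(n,t);im=d["pixels"].astype(float);x,y=g;k=7 if n=="wrist" else 4
    p=im[y-k:y+k+1,x-k:x+k+1];w=np.clip(p[:,:,2]-np.percentile(p[:,:,2],60)-25,0,None);yy,xx=np.mgrid[y-k:y+k+1,x-k:x+k+1]
    u=((w*xx).sum()/w.sum(),(w*yy).sum()/w.sum());print(n,np.round(u,2),onz(n,d,u,.228).round(4));obs.append((n,d,u))
print("tri",tri(obs).round(4))
# red knob
obs=[]
for n,t in(("wrist",1),("scene",1),("side",1)):
    d=load(n,t);h=cv2.cvtColor(d["pixels"],cv2.COLOR_RGB2HSV);m=cv2.inRange(h,(0,200,120),(4,255,255))|cv2.inRange(h,(175,200,120),(180,255,255))
    c=big(m);x,y,w,hh=cv2.boundingRect(c);M=cv2.moments(c);u=(M['m10']/M['m00'],M['m01']/M['m00']);print(n,"knob",x,y,w,hh,np.round(u,1),onz(n,d,u,.247).round(4));obs.append((n,d,u))
print("knob",tri(obs).round(4),tri(obs[:1]+obs[2:]).round(4))
# collar: outer silhouette
for n,t,g in(("wrist",1,(203,195)),("side",1,(289,196)),("wrist",2,(197,35))):
    d=load(n,t);gr=cv2.cvtColor(d["pixels"],cv2.COLOR_RGB2GRAY)
    print(n,t,"cols",gr[g[1],g[0]:g[0]+100:2].tolist()); print("rows",gr[g[1]:g[1]+100:2,g[0]].tolist())
d=load("wrist",1);print("cam",(-d["R"].T@d["t"]).round(3))
E
```

```text
cover wrist2 (array([ 0.58936966, -0.09412033]), np.float64(0.059294840080453305), np.float64(0.0005484555590574216))
wrist [nan nan] [nan nan nan]
scene [257.66 227.47] [ 0.5892 -0.0937  0.228 ]
side [288.42 156.5 ] [ 0.5912 -0.0989  0.228 ]
tri [nan nan nan]
wrist knob 286 173 16 17 [293.4 180.8] [0.6374 0.0748 0.247 ]
scene knob 299 194 2 3 [299.6 195.2] [0.6366 0.0752 0.247 ]
side knob 246 179 5 3 [248.1 180. ] [0.6423 0.0659 0.247 ]
knob [0.638  0.0742 0.2518] [0.6373 0.0769 0.2552]
wrist 1 cols [144, 147, 153, 154, 158, 161, 159, 166, 165, 166, 163, 165, 164, 165, 164, 158, 157, 149, 148, 144, 124, 93, 90, 91, 92, 89, 89, 87, 78, 80, 86, 86, 85, 83, 148, 245, 242, 241, 241, 242, 242, 241, 243, 242, 243, 243, 242, 243, 242, 242]
rows [144, 137, 135, 128, 124, 123, 125, 124, 122, 122, 119, 122, 127, 121, 124, 119, 121, 124, 124, 116, 60, 28, 28, 39, 45, 48, 46, 47, 50, 49, 38, 37, 42, 45, 42, 74, 135, 145, 142, 131, 113, 113, 117, 85, 46, 41, 78, 120, 110, 93]
side 1 cols [118, 123, 116, 122, 118, 118, 115, 122, 87, 56, 81, 77, 78, 79, 82, 132, 134, 134, 134, 133, 129, 132, 132, 
[... 273 characters left out ...]
, 120, 125, 122, 116, 118, 121, 121, 122, 123, 120, 122, 121, 124, 124, 123, 69, 16, 21]
wrist 2 cols [153, 150, 157, 158, 163, 163, 166, 168, 166, 171, 169, 166, 167, 167, 168, 164, 168, 169, 160, 163, 162, 146, 123, 121, 122, 119, 121, 117, 125, 123, 103, 119, 130, 128, 123, 127, 101, 238, 244, 243, 243, 243, 243, 242, 242, 242, 244, 243, 243, 242]
rows [153, 155, 156, 161, 161, 164, 166, 172, 177, 175, 179, 175, 178, 177, 179, 171, 173, 176, 167, 143, 114, 110, 112, 112, 115, 115, 115, 115, 120, 114, 109, 116, 116, 122, 163, 209, 248, 248, 247, 246, 247, 243, 234, 155, 106, 108, 84, 84, 120, 121]
cam [0.624 0.14  0.524]<stdin>:10: RuntimeWarning: invalid value encountered in scalar divide
```

```bash
python3 - <<'E'
from h import *
d=load("wrist",1)["pixels"];cv2.imwrite("pics/w1c.png",cv2.resize(d[90:290,110:330],None,fx=3,fy=3,interpolation=cv2.INTER_CUBIC)[:,:,::-1])
E
```

```text
(no output)
```

View pics/w1c.png

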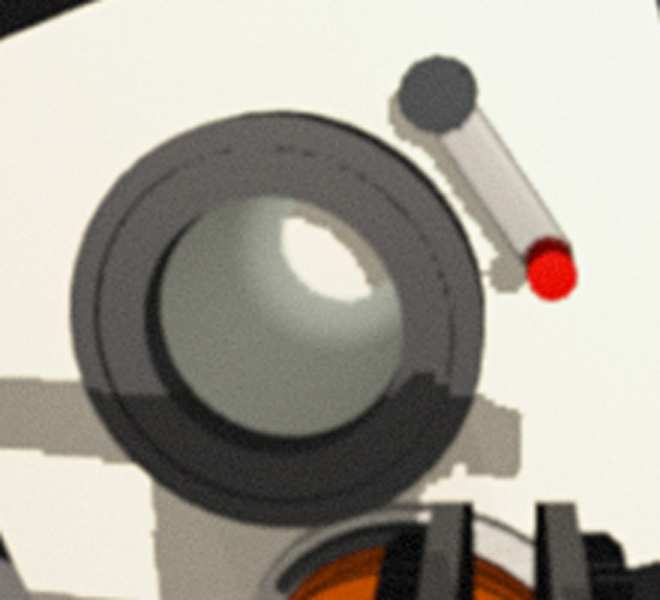

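```bash
python3 - <<'E'
from m import *
from scipy.optimize import least_squares
from scipy.ndimage import map_coordinates
for t,c0,zs in((1,(203,195),.222),):
    d=load("wrist",t);g=cv2.GaussianBlur(cv2.cvtColor(d["pixels"],cv2.COLOR_RGB2GRAY),(3,3),0).astype(float)
    out=[];A=[]
    for a in np.deg2rad(np.arange(0,360,4)):
        r=np.arange(50,85,.5);v=map_coordinates(g,[c0[1]+r*np.sin(a),c0[0]+r*np.cos(a)],order=1)
        dv=np.diff(v); j=np.argmax(dv)
        if dv[j]<8: continue
        out.append((c0[0]+(r[j]+.25)*np.cos(a),c0[1]+(r[j]+.25)*np.sin(a)));A.append(np.rad2deg(a))
    A=np.array(A);P=np.array([onz("wrist",d,u,zs) for u in out])
    for lo,hi,nm in((0,360,"all"),(90,280,"left half")):
        k=(A>lo)&(A<hi);Q=P[k]
        s=least_squares(lambda p:np.hypot(*(Q[:,:2]-p[:2]).T)-.072,[.57,.05],loss="soft_l1",f_scale=.0007)
        rr=s.fun;print(nm,s.x.round(4),np.round(np.std(rr)*1e3,2),circ(Q),len(Q))
    # hole inner edge
for t,c0 in((1,(203,195)),(2,(197,35))):
    d=load("wrist",t);g=cv2.cvtColor(d["pixels"],cv2.COLOR_RGB2GRAY)
# hub dark circle wrist1 : pixel ~ (110+438/3, 90+94/3)
d=load("wrist",1)
print("hub top",onz("wrist",d,(110+438/3,90+94/3),.238).round(4))
print("bath axis corners",[onz("wrist",d,u,.2).round(3)[:2] for u in((59,128),(316,39))])
E
```

```text
all [0.5457 0.0495] 0.83 (array([0.54587701, 0.04965658]), np.float64(0.07259206398813006), np.float64(0.0008024980939737761)) 88
left half [0.5452 0.049 ] 0.56 (array([0.54612765, 0.04902106]), np.float64(0.07271103954264103), np.float64(0.0004601739581443055)) 47
hub top [0.6047 0.1263 0.238 ]
bath axis corners [array([0.369, 0.133]), array([0.661, 0.208])]
```

Candidates: amber disc at wrist2 (240,177) in the rack (chosen: amber, r=59.3 mm, stacked); turquoise at (415,116) and grey at (96,225) are rejected. The measured cover-to-seat distance of 149.9 mm matches the given 150 mm. Now a close crop to check the choice, then I'll come down just behind centre.

```bash
python3 - <<'E'
from h import *
d=load("wrist",2)["pixels"];cv2.imwrite("pics/w2c.png",cv2.resize(d[90:260,160:340],None,fx=3.3,fy=3.3,interpolation=cv2.INTER_CUBIC)[:,:,::-1])
E
python3 -m jog '{"linear":[[2,-1,-0.3],[5,-2,-0.7],[8.5,-3,-1.1],[11.5,-3.3,-1.2],[13,-3.3,-1.2],[13.6,-3.3,-1.2],[13.8,-3.3,-1.2],[13.8,-3.3,-1.2],[13.8,-3.3,-1.2]],"twist":[0,0,0,0,0,0,0,0,0],"claw":[-1,-1,-1,-1,-1,-1,-1,-1,-1]}'; python3 - <<'E'
from h import *
snap("side",3);d=snap("scene",3);cv2.imwrite("pics/s3c.png",cv2.resize(load("side",3)["pixels"][115:235,210:370],None,fx=4,fy=4)[:,:,::-1])
E
```

```text
t: 2.37
tcp_pos: [0.5932, -0.0979, 0.2448]
tool_rot: [0.5, 0.499, -0.499, 0.501]
force: [0.9, -0.0, -0.7]
finger_gap: 0.002
```

View pics/w2c.png

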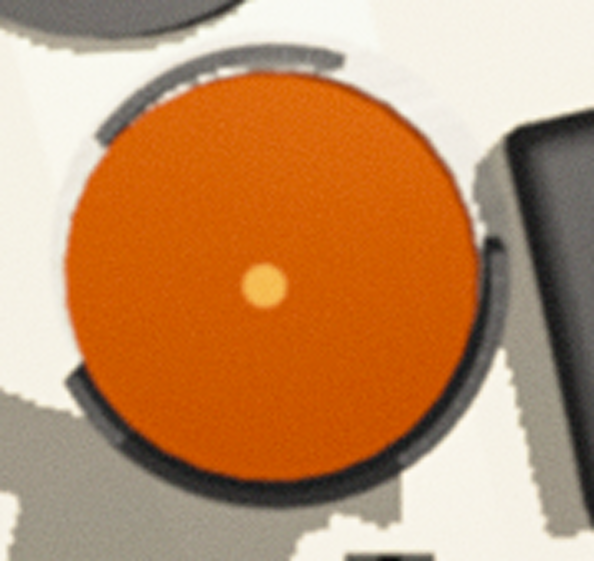

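View pics/s3c.png

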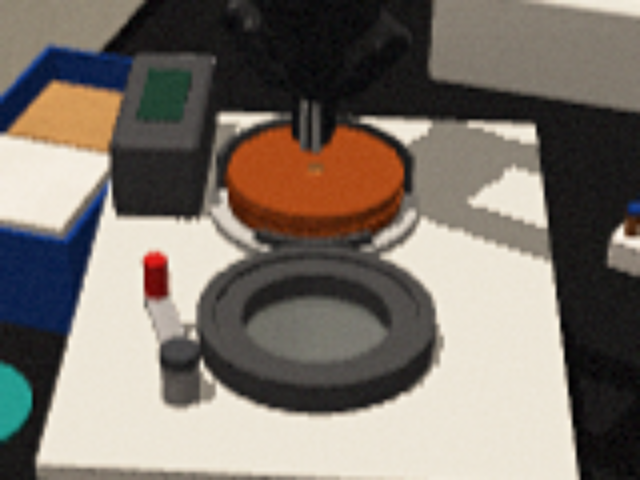

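```bash
python3 -m jog '{"linear":[[0.3,0,0],[0.6,0,0],[0.8,0,0],[0.9,0,0],[0.94,0,0],[0.98,0,0],[1.02,0,0],[1.06,0,0]],"twist":[0,0,0,0,0,0,0,0],"claw":[-1,-1,-1,-1,-1,-1,-1,-1]}';python3 -m jog '{"linear":[[0.03,0,0],[0.06,0,0],[0.09,0,0],[0.12,0,0],[0.15,0,0]],"twist":[0,0,0,0,0],"claw":[-1,-1,-1,-1,-1]}'
```

```text
t: 3.13
tcp_pos: [0.592, -0.098, 0.2327]
tool_rot: [0.5, 0.5, -0.5, 0.5]
force: [0.6, 0.3, 0.0]
finger_gap: -0.004
t: 3.55
tcp_pos: [0.5922, -0.098, 0.2321]
tool_rot: [0.5, 0.5, -0.5, 0.5]
force: [-0.6, 0.5, 6.5]
finger_gap: -0.003
```

```bash
python3 -m jog '{"linear":[[0,0,0],[0,0,0]],"twist":[0,0],"claw":[-1,-1]}';python3 -m jog '{"linear":[[0.0,-0.03,-0.1],[0,-0.06,-0.2],[0,-0.12,-0.4],[0,-0.18,-0.6]],"twist":[0,0,0,0],"claw":[-1,-1,-1,-1]}'
```

```text
t: 3.72
tcp_pos: [0.5922, -0.098, 0.2321]
tool_rot: [0.5, 0.5, -0.5, 0.5]
force: [-1.8, -0.3, 4.7]
finger_gap: -0.003
t: 4.05
tcp_pos: [0.5913, -0.0926, 0.2321]
tool_rot: [0.5, 0.499, -0.5, 0.501]
force: [0.7, -1.1, 4.4]
finger_gap: 0.001
```

```bash
python3 -m jog '{"linear":[[0.0,-0.06,-0.2],[0,-0.12,-0.4],[0,-0.18,-0.6],[0,-0.24,-0.8],[0,-0.3,-1.0],[0,-0.3,-1.0]],"twist":[0,0,0,0,0,0],"claw":[-1,-1,-1,-1,-1,-1]}'
cat > look.py <<'E'
import sys
from m import *
t=sys.argv[1];snap("side",t);snap("scene",t)
a=load("side",t)["pixels"][115:235,210:370];b=load("scene",t)["pixels"][140:290,190:340]
cv2.imwrite(f"pics/L{t}.png",np.hstack([cv2.resize(a,(480,360),interpolation=cv2.INTER_CUBIC),cv2.resize(b,(320,360),interpolation=cv2.INTER_CUBIC)])[:,:,::-1])
E
python3 look.py 4
```

```text
t: 4.55
tcp_pos: [0.5881, -0.0821, 0.2321]
tool_rot: [0.5, 0.499, -0.499, 0.501]
force: [0.5, -0.7, 5.7]
finger_gap: 0.002
```

View pics/L4.png

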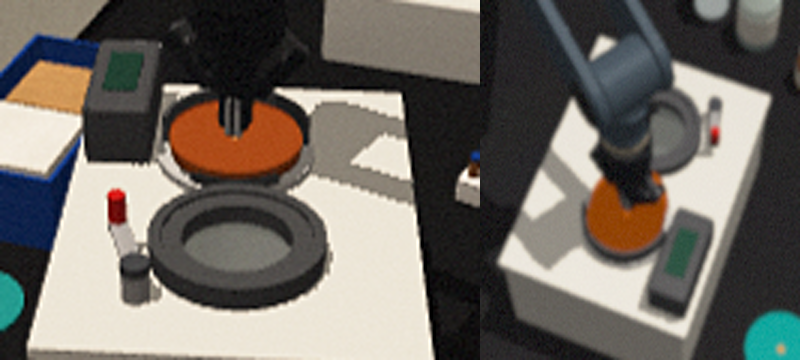

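```bash
python3 - <<'E'
from h import *
a=np.hstack([cv2.resize(load("side",t)["pixels"][140:200,250:330],(400,300),interpolation=cv2.INTER_CUBIC) for t in(2,4)])
b=np.hstack([cv2.resize(load("scene",t)["pixels"][200:260,220:300],(400,300),interpolation=cv2.INTER_CUBIC) for t in(2,4)])
cv2.imwrite("pics/z4.png",np.vstack([a,b])[:,:,::-1])
E
```

```text
(no output)
```

View pics/z4.png

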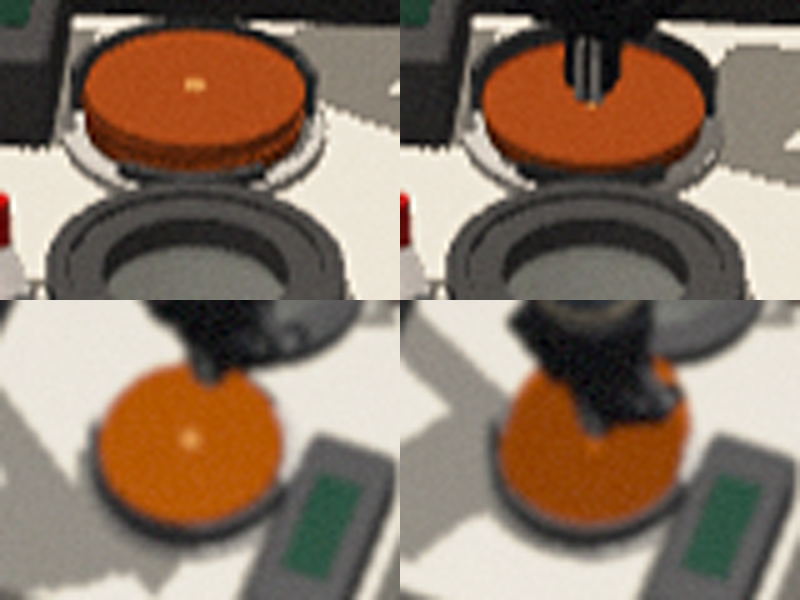

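```bash
python3 -m jog '{"linear":[[0.0,-0.06,-0.2],[0,-0.15,-0.47],[0,-0.23,-0.75],[0,-0.32,-1.02],[0,-0.4,-1.3],[0,-0.49,-1.58],[0,-0.57,-1.86],[0,-0.62,-2]],"twist":[0,0,0,0,0,0,0,0],"claw":[-1,-1,-1,-1,-1,-1,-1,-1]}'
```

```text
t: 5.32
tcp_pos: [0.582, -0.0622, 0.2321]
tool_rot: [0.5, 0.499, -0.5, 0.501]
force: [1.4, -1.1, 5.6]
finger_gap: -0.004
```

```bash
python3 -m jog '{"linear":[[0.0,-0.06,-0.2],[0,-0.15,-0.47],[0,-0.23,-0.75],[0,-0.32,-1.02],[0,-0.4,-1.3],[0,-0.49,-1.58],[0,-0.55,-1.8],[0,-0.55,-1.8]],"twist":[0,0,0,0,0,0,0,0],"claw":[-1,-1,-1,-1,-1,-1,-1,-1]}'; python3 look.py 5
```

```text
t: 5.98
tcp_pos: [0.5764, -0.0439, 0.2321]
tool_rot: [0.5, 0.499, -0.499, 0.501]
force: [0.2, -0.4, 5.1]
finger_gap: 0.001
```

View pics/L5.png

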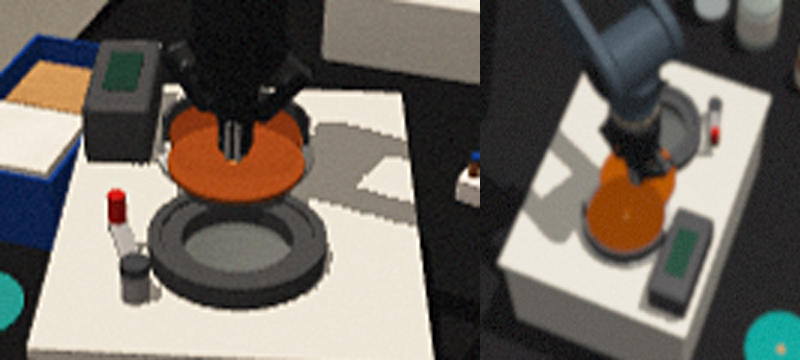

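```bash
python3 -m jog '{"linear":[[0.0,-0.06,-0.2],[0,-0.12,-0.4],[0,-0.18,-0.6],[0,-0.24,-0.8],[0,-0.3,-1.0],[0,-0.3,-1]],"twist":[0,0,0,0,0,0],"claw":[-1,-1,-1,-1,-1,-1]}'
```

```text
t: 6.58
tcp_pos: [0.5734, -0.0339, 0.232]
tool_rot: [0.5, 0.499, -0.499, 0.501]
force: [0.2, 0.1, 4.7]
finger_gap: -0.0
```

```bash
python3 -m jog '{"linear":[[0.0,-0.06,-0.2],[0,-0.12,-0.4],[0,-0.18,-0.6],[0,-0.24,-0.8],[0,-0.3,-1.0],[0,-0.3,-1]],"twist":[0,0,0,0,0,0],"claw":[-1,-1,-1,-1,-1,-1]}'; python3 look.py 6
```

```text
t: 7.08
tcp_pos: [0.5693, -0.0234, 0.2312]
tool_rot: [0.5, 0.5, -0.5, 0.5]
force: [0.2, -0.0, 4.0]
finger_gap: 0.003
```

View pics/L6.png

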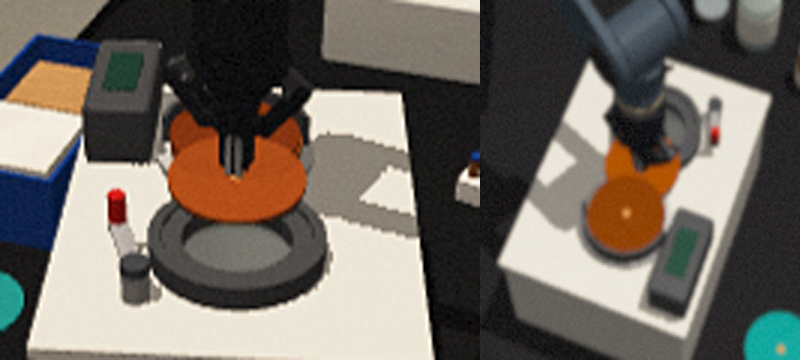

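```bash
python3 -m jog '{"linear":[[0.01,-0.06,-0.2],[0.02,-0.12,-0.4],[0.03,-0.18,-0.6],[0.05,-0.24,-0.8],[0.07,-0.3,-1.0],[0.07,-0.3,-1]],"twist":[0,0,0,0,0,0],"claw":[-1,-1,-1,-1,-1,-1]}'; python3 -m jog '{"linear":[[0.01,-0.06,-0.2],[0.03,-0.12,-0.4],[0.05,-0.18,-0.6],[0.07,-0.24,-0.8],[0.07,-0.24,-0.8]],"twist":[0,0,0,0,0],"claw":[-1,-1,-1,-1,-1]}'
```

```text
t: 7.68
tcp_pos: [0.5663, -0.0135, 0.2305]
tool_rot: [0.5, 0.5, -0.5, 0.5]
force: [-0.1, 0.5, 5.2]
finger_gap: 0.003
t: 8.1
tcp_pos: [0.5641, -0.0056, 0.23]
tool_rot: [0.5, 0.5, -0.5, 0.5]
force: [0.1, 0.5, 5.8]
finger_gap: 0.0
```

```bash
python3 -m jog '{"linear":[[0,-0.06,-0.2],[0.01,-0.12,-0.4],[0.02,-0.18,-0.6],[0.03,-0.24,-0.8],[0.04,-0.3,-1.0],[0.04,-0.3,-1]],"twist":[0,0,0,0,0,0],"claw":[-1,-1,-1,-1,-1,-1]}'; python3 look.py 7
```

```text
t: 8.6
tcp_pos: [0.5609, 0.0046, 0.2294]
tool_rot: [0.5, 0.5, -0.5, 0.5]
force: [0.9, -0.5, 5.3]
finger_gap: -0.0
```

View pics/L7.png

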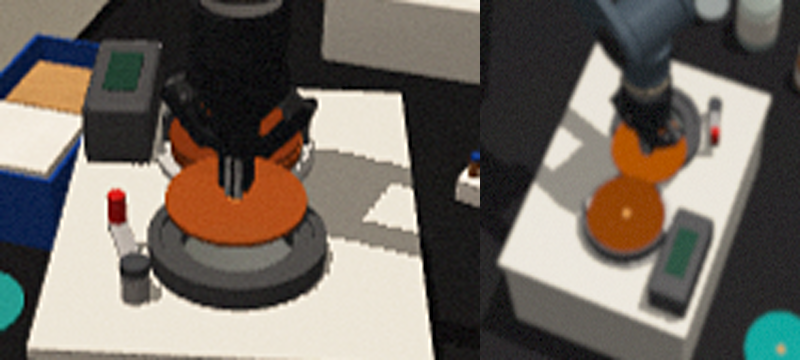

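```bash
python3 -m jog '{"linear":[[0,-0.06,-0.2],[0.01,-0.12,-0.4],[0.02,-0.18,-0.6],[0.03,-0.24,-0.8],[0.04,-0.3,-1.0],[0.04,-0.3,-1]],"twist":[0,0,0,0,0,0],"claw":[-1,-1,-1,-1,-1,-1]}'; python3 look.py 8
```

```text
t: 9.2
tcp_pos: [0.5568, 0.015, 0.2281]
tool_rot: [0.5, 0.501, -0.5, 0.499]
force: [0.0, 0.4, 0.5]
finger_gap: -0.003
```

View pics/L8.png

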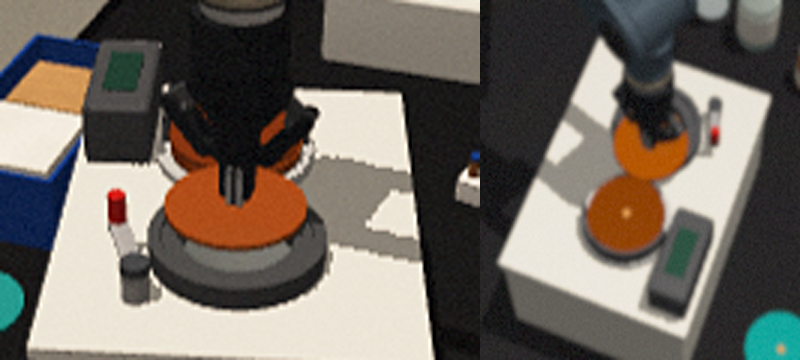

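```bash
python3 -m jog '{"linear":[[0.03,0,0],[0.06,0,0],[0.09,0,0],[0.12,0,0],[0.12,0,0]],"twist":[0,0,0,0,0],"claw":[-1,-1,-1,-1,-1]}';python3 - <<'E'
from h import *
a=np.hstack([cv2.resize(load("side",t)["pixels"][150:220,250:330],(400,350),interpolation=cv2.INTER_CUBIC) for t in("7","8")])
cv2.imwrite("pics/z8.png",a[:,:,::-1])
E
```

```text
t: 9.72
tcp_pos: [0.5581, 0.014, 0.2281]
tool_rot: [0.5, 0.5, -0.5, 0.5]
force: [-0.8, 0.9, 3.1]
finger_gap: 0.002
```

View pics/z8.png

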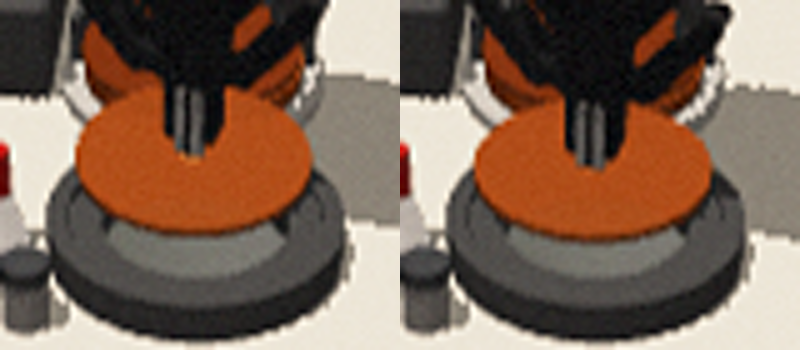

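```bash
python3 -m jog '{"linear":[[0.02,0,-0.05],[0.04,-0.06,-0.2],[0.05,-0.12,-0.4],[0.06,-0.18,-0.6],[0.07,-0.24,-0.8],[0.08,-0.3,-1.0],[0.08,-0.3,-1]],"twist":[0,0,0,0,0,0,0],"claw":[-1,-1,-1,-1,-1,-1,-1]}'; python3 look.py 9; python3 - <<'E'
from h import *
a=np.hstack([cv2.resize(load("side",t)["pixels"][150:220,250:330],(400,350),interpolation=cv2.INTER_CUBIC) for t in("8","9")])
cv2.imwrite("pics/z9.png",a[:,:,::-1])
E
```

```text
t: 10.3
tcp_pos: [0.5564, 0.0238, 0.228]
tool_rot: [0.501, 0.499, -0.499, 0.501]
force: [-0.7, -0.6, 6.0]
finger_gap: 0.0
```

View pics/z9.png

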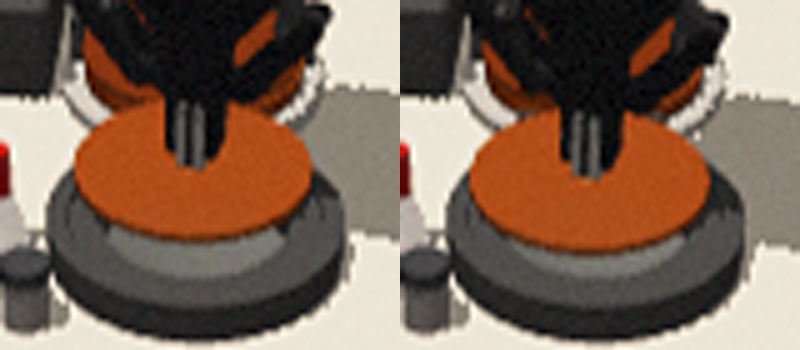

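```bash
cat > cov.py <<'E'
import sys
from m import *
from scipy.optimize import least_squares
def cover(t,z):
    for n,z0 in(("side",205),("scene",0)):
        d=load(n,t);h=cv2.cvtColor(d["pixels"],cv2.COLOR_RGB2HSV);m=cv2.inRange(h,(3,150,90),(18,255,255))
        c=big(m)[:,0].astype(float) if n=="side" else None
        if n=="scene":continue
        yc=np.median(c[:,1]);P=np.array([onz(n,d,u,z) for u in c])
        # front (far +y) half only: points beyond extreme-width row
        w=c[:,1]>=c[np.argmin(c[:,0]),1]-1;Q=P[w]
        s=least_squares(lambda p:np.hypot(*(Q[:,:2]-p[:2]).T)-.059,[.55,.03],loss="soft_l1",f_scale=.0007)
        print(n,t,"fixed r",s.x.round(4),"rms",(np.std(s.fun)*1e3).round(2),"free",circ(Q),len(Q))
cover(sys.argv[1],float(sys.argv[2]))
E
python3 cov.py 2 .232; python3 cov.py 9 .228; python3 - <<'E'
from m import *
from scipy.optimize import least_squares
# collar in side view, same way: outer lip edge left/right extremes & hole
d=load("side",1);g=cv2.cvtColor(d["pixels"],cv2.COLOR_RGB2GRAY);m=((g<150)).astype(np.uint8)*255
m[:, :258]=0;m[:,325:]=0;m[:168]=0;m[:177,:]=0;m[220:]=0
c=big(m)[:,0];print(c.min(0),c.max(0))
# top rim: lip edge, far side hidden side wall -> upper half silhouette
Q=np.array([onz("side",d,u,.222) for u in c.astype(float) if 179<u[1]<192 and (u[0]>311 or u[0]<264)]);print(len(Q))
s=least_squares(lambda p:np.hypot(*(Q[:,:2]-p[:2]).T)-.072,[.55,.05],loss="soft_l1",f_scale=.0007);print(s.x,np.std(s.fun))
E
```

```text
side 2 fixed r [ 0.6824 -0.3602] rms 30.43 free (array([ 0.68467993, -0.41192277]), np.float64(0.07400102997025428), np.float64(0.028916740096119872)) 144
side 9 fixed r [0.555  0.0285] rms 18.79 free (array([0.54978726, 0.04385107]), np.float64(0.04626684874020157), np.float64(0.013007346498000665)) 78
[258 177] [324 218]
22
[0.55139109 0.01535911] 0.0046938932156416514
```

```bash
cat > cov.py <<'E'
import sys
from m import *
from scipy.optimize import least_squares
def cover(t,z,r0):
    d=load("side",t);h=cv2.cvtColor(d["pixels"],cv2.COLOR_RGB2HSV);m=cv2.inRange(h,(3,150,90),(18,255,255))
    g=np.zeros_like(m);g[r0:225,255:325]=255;m&=g
    pts=[]
    for x in range(260,325):          # lowest amber pixel per column (front edge, incl. side wall)
        r=np.flatnonzero(m[:,x]); 
        if len(r)>3: pts.append((x,r.max()+.5))
    for y in range(r0,225):
        r=np.flatnonzero(m[y])
        if len(r)>20: pts+= [(r.min()-.5,y),(r.max()+.5,y)]
    Q=np.array([onz("side",d,u,z) for u in pts])
    s=least_squares(lambda p:np.hypot(*(Q[:,:2]-p[:2]).T)-p[2],[.55,.03,.059],loss="soft_l1",f_scale=.0007)
    print(t,s.x.round(4),"med",np.median(abs(s.fun)).round(4),len(Q))
cover(sys.argv[1],float(sys.argv[2]),int(sys.argv[3]))
E
python3 cov.py 9 .226 178; python3 cov.py 8 .226 176;python3 cov.py 7 .228 174;python3 cov.py 5 .230 160
```

```text
9 [0.5553 0.0277 0.0591] med 0.0006 90
8 [0.5564 0.0184 0.0589] med 0.0007 87
7 [0.5571 0.0158 0.0587] med 0.001 89
5 [ 0.574  -0.0398  0.0601] med 0.0008 87
```

```bash
python3 - <<'E'
from m import *
d=load("wrist",2);c=big(amber(d["pixels"]))[:,0]
for z in(.228,.232):
    print(z,circ(np.array([onz("wrist",d,u,z) for u in c])), onz("side",load("side",1),(288.42,156.5),z),onz("scene",load("scene",1),(257.66,227.47),z),onz("wrist",d,(240,177),z))
E
```

```text
0.228 (array([ 0.58936966, -0.09412033]), np.float64(0.059294840080453305), np.float64(0.0005484555590574216)) [ 0.59119062 -0.09890917  0.228     ] [ 0.58922039 -0.09367698  0.228     ] [ 0.58874089 -0.09512134  0.228     ]
0.232 (array([ 0.58984009, -0.09325348]), np.float64(0.05849640097209586), np.float64(0.0005410702896654587)) [ 0.58933926 -0.09253029  0.232     ] [ 0.59060461 -0.09532113  0.232     ] [ 0.58921979 -0.09424101  0.232     ]
```

```bash
python3 -m jog '{"linear":[[0,-0.08,-0.2],[0,-0.17,-0.4],[0,-0.25,-0.6],[0,-0.33,-0.8],[0,-0.42,-1.0],[0,-0.55,-1.3],[0,-0.55,-1.3]],"twist":[0,0,0,0,0,0,0],"claw":[-1,-1,-1,-1,-1,-1,-1]}'; python3 look.py 10; python3 cov.py 10 .226 181;python3 - <<'E'
from h import *
a=np.hstack([cv2.resize(load("side",t)["pixels"][150:220,250:330],(400,350),interpolation=cv2.INTER_CUBIC) for t in("9","10")])
cv2.imwrite("pics/z10.png",a[:,:,::-1])
E
```

```text
t: 10.98
tcp_pos: [0.5499, 0.0374, 0.2273]
tool_rot: [0.5, 0.5, -0.5, 0.5]
force: [1.8, 0.2, 6.4]
finger_gap: -0.002
10 [0.5507 0.0409 0.0588] med 0.001 92
```

View pics/z10.png

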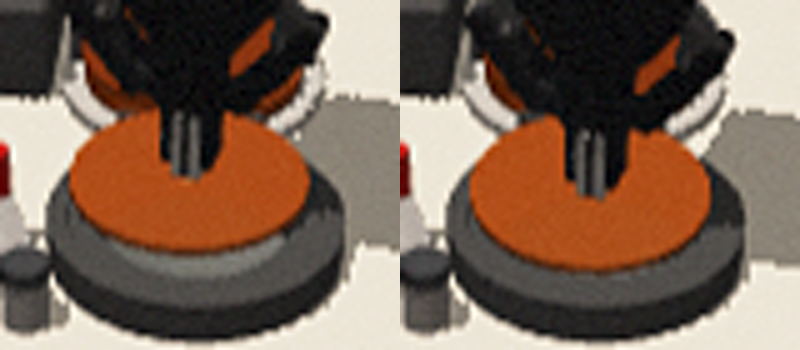

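```bash
python3 -m jog '{"linear":[[0,-0.08,-0.15],[0,-0.16,-0.3],[0.0,-0.24,-0.45],[0.0,-0.32,-0.6],[0,-0.32,-0.6]],"twist":[0,0,0,0,0],"claw":[-1,-1,-1,-1,-1]}'; python3 look.py 11; python3 cov.py 11 .226 184;python3 - <<'E'
from h import *
a=np.hstack([cv2.resize(load("side",t)["pixels"][150:220,250:330],(400,350),interpolation=cv2.INTER_CUBIC) for t in("10","11")])
cv2.imwrite("pics/z11.png",a[:,:,::-1])
E
```

```text
t: 11.5
tcp_pos: [0.546, 0.0435, 0.2269]
tool_rot: [0.5, 0.5, -0.5, 0.5]
force: [1.0, -0.5, 4.5]
finger_gap: -0.003
11 [0.5504 0.0419 0.0581] med 0.0008 86
```

View pics/z11.png

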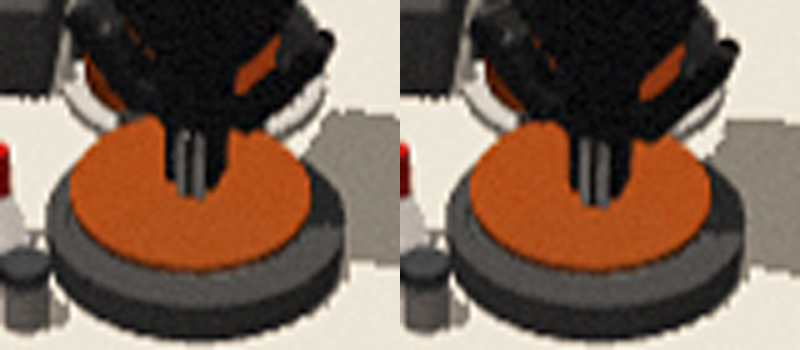

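```bash
cat > ov.py <<'E'
import sys
from h import *
def ov(n,t,roi,f,circs,out):
    d=load(n,t);x0,y0,w,h=roi;im=cv2.resize(d["pixels"][y0:y0+h,x0:x0+w],(w*f,h*f),interpolation=cv2.INTER_CUBIC)[:,:,::-1].copy()
    for (cx,cy,z,r,col) in circs:
        a=np.linspace(0,2*np.pi,120);p=np.array([(proj(n,d,(cx+r*np.cos(k),cy+r*np.sin(k),z))-[x0,y0]+.5)*f for k in a])
        cv2.polylines(im,[p.astype(np.int32)],True,col,1)
    cv2.imwrite(out,im)
S=(.5457,.0493)
C=[(*S,.222,.072,(0,255,0)),(*S,.222,.062,(255,255,0)),(*S,.218,.045,(255,0,255))]
if __name__=="__main__":
    ov("side","1",(250,160,80,65),8,C,"pics/o1.png")
    ov("side","11",(250,160,80,65),8,C[:2],"pics/o11.png")
E
python3 ov.py
```

```text
(no output)
```

View pics/o1.png

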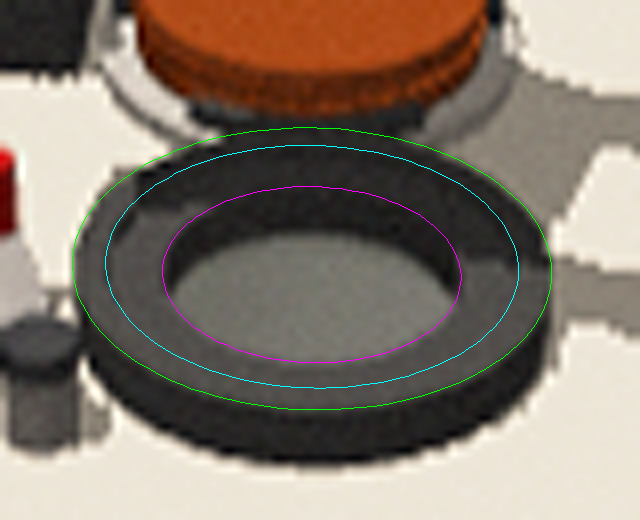

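View pics/o11.png

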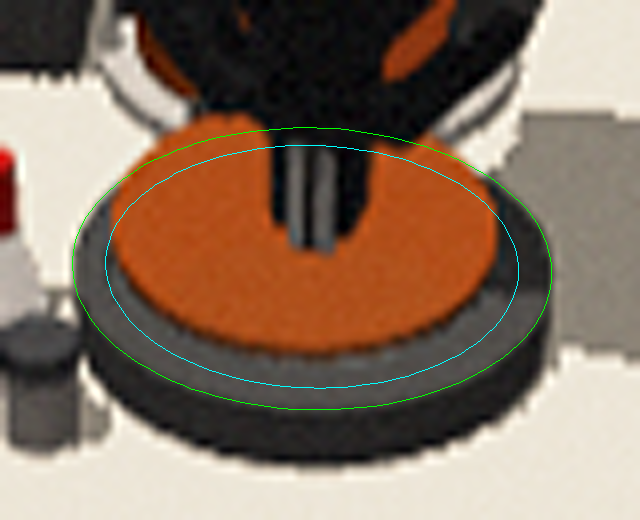

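```bash
python3 -m jog '{"linear":[[0,-0.1,0],[0,-0.2,0],[0.0,-0.3,0],[0.0,-0.4,0],[0,-0.4,-0.0]],"twist":[0,0,0,0,0],"claw":[-1,-1,-1,-1,-1]}'; python3 look.py 12; python3 cov.py 12 .226 184; python3 -c "
from ov import *
ov('side','12',(250,160,80,65),8,C[:2],'pics/o12.png')"
```

```text
t: 12.02
tcp_pos: [0.542, 0.0432, 0.2269]
tool_rot: [0.5, 0.5, -0.5, 0.5]
force: [0.4, 0.7, 3.1]
finger_gap: -0.003
12 [0.5504 0.0418 0.0581] med 0.0008 86
```

View pics/o12.png

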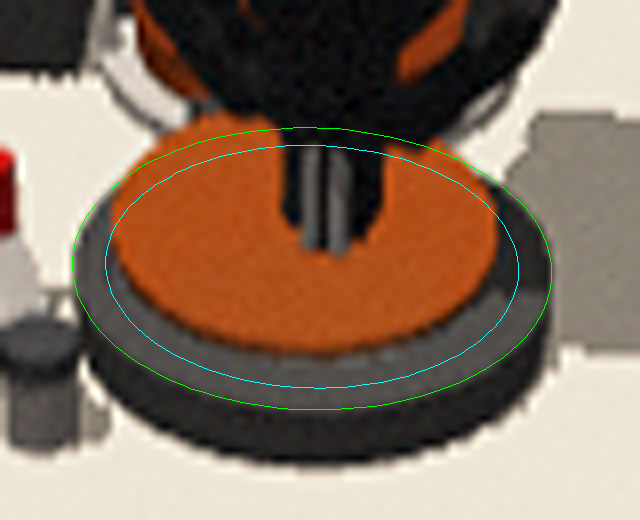

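The fingertip slid on the cover while the cover itself stayed put. It sits about 4.5 mm to +x of the line, with its front tipped into the recess and caught against the left recess wall. I'll press further back, which should take the weight off the front, and push towards -x and forward.

```bash
python3 -m jog '{"linear":[[-0.3,0,0],[-0.8,0.3,0.6],[-0.8,1.2,2.2],[-0.8,1.85,3.5],[-0.5,1.85,3.5],[-0.3,1.85,3.5],[-0.24,1.85,3.5],[-0.2,1.85,3.5],[-0.16,1.85,3.5],[-0.12,1.85,3.5]],"twist":[0,0,0,0,0,0,0,0,0,0],"claw":[-1,-1,-1,-1,-1,-1,-1,-1,-1,-1]}'
```

```text
t: 12.95
tcp_pos: [0.5605, 0.0085, 0.2281]
tool_rot: [0.5, 0.5, -0.5, 0.5]
force: [0.0, -0.0, 0.9]
finger_gap: -0.001
```

```bash
python3 -m jog '{"linear":[[0.03,0,0],[0.06,0,0],[0.09,0,0],[0.12,0,0],[0.12,0,0]],"twist":[0,0,0,0,0],"claw":[-1,-1,-1,-1,-1]}';  python3 look.py 13; python3 -c "
from ov import *
ov('side','13',(250,160,80,65),8,C[:2],'pics/o13.png')"
```

```text
t: 13.37
tcp_pos: [0.5612, 0.0083, 0.2281]
tool_rot: [0.5, 0.5, -0.5, 0.5]
force: [-1.3, 1.4, 6.5]
finger_gap: 0.0
```

View pics/o13.png

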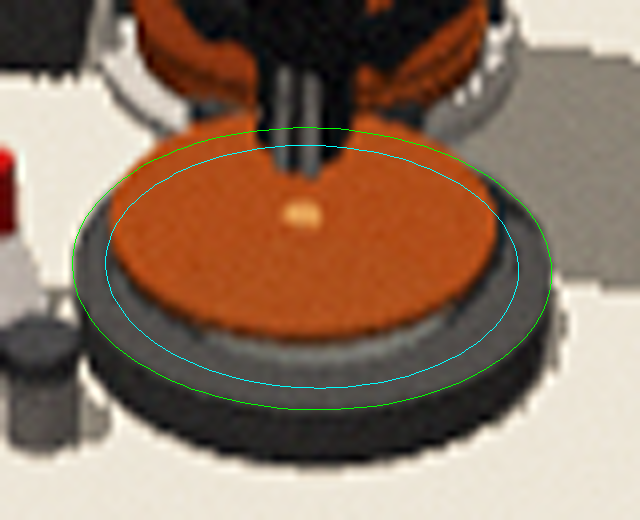

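Pressing further back lifted the front clear of the recess. The dot is now visible at side (287.5,186.5).

```bash
python3 - <<'E'
from h import *
d=load("side","13");c=np.array([.5457,.0493])
for z in(.227,.228,.229): 
    p=onz("side",d,(249.5+302/8,159.5+214/8),z);print(z,p.round(4),(c-p[:2]).round(4))
E
```

```text
0.227 [0.5538 0.0337 0.227 ] [-0.0081  0.0156]
0.228 [0.5534 0.035  0.228 ] [-0.0077  0.0143]
0.229 [0.553  0.0364 0.229 ] [-0.0073  0.0129]
```

```bash
python3 -m jog '{"linear":[[0,-0.12,-0.15],[0,-0.24,-0.3],[0,-0.36,-0.45],[0,-0.48,-0.6],[0,-0.6,-0.8],[0,-0.6,-0.8]],"twist":[0,0,0,0,0,0],"claw":[-1,-1,-1,-1,-1,-1]}';  python3 look.py 14; python3 -c "
from ov import *
ov('side','14',(250,160,80,65),8,C[:2],'pics/o14.png')"
```

```text
t: 13.97
tcp_pos: [0.5557, 0.0161, 0.228]
tool_rot: [0.501, 0.499, -0.499, 0.501]
force: [0.9, 0.3, 5.4]
finger_gap: 0.001
```

View pics/o14.png

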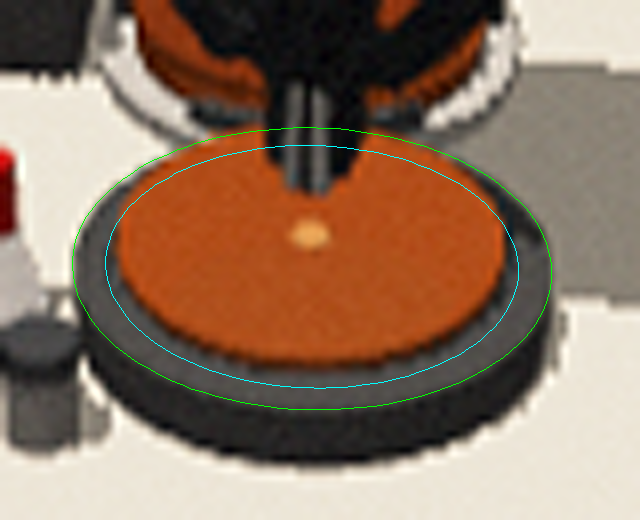

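```bash
python3 - <<'E'
from h import *
d=load("side","14");c=np.array([.5457,.0493])
for z in(.226,.228): 
    p=onz("side",d,(249.5+309/8,159.5+235/8),z);print(z,p.round(4),(c-p[:2]).round(4))
E
```

```text
0.226 [0.549  0.0422 0.226 ] [-0.0033  0.0071]
0.228 [0.5482 0.0449 0.228 ] [-0.0025  0.0044]
```

```bash
python3 -m jog '{"linear":[[0,-0.08,-0.1],[0,-0.15,-0.2],[0,-0.22,-0.3],[0,-0.27,-0.42],[0.01,-0.32,-0.55],[0.01,-0.32,-0.55]],"twist":[0,0,0,0,0,0],"claw":[-1,-1,-1,-1,-1,-1]}';  python3 look.py 15; python3 -c "
from ov import *
ov('side','15',(250,160,80,65),8,C[:2],'pics/o15.png')"
```

```text
t: 14.57
tcp_pos: [0.5507, 0.0221, 0.2261]
tool_rot: [0.5, 0.501, -0.5, 0.499]
force: [0.6, 0.0, -0.2]
finger_gap: 0.003
```

View pics/o15.png

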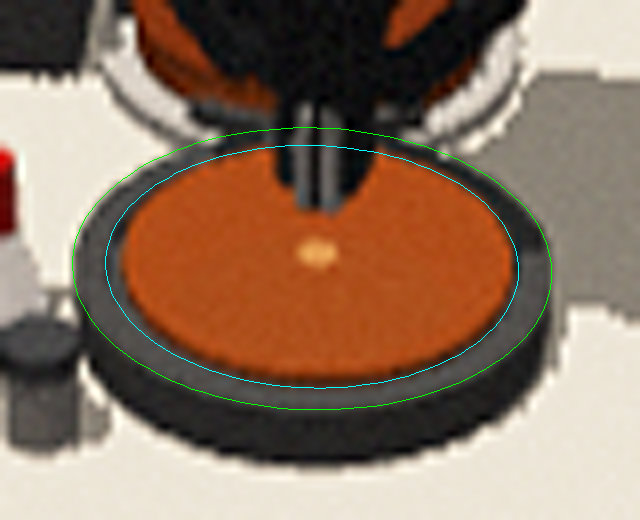

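```bash
python3 - <<'E'
from h import *
d=load("side","15")
for n,d,u in(("side",d,(249.5+317/8,159.5+253/8)),): print(onz(n,d,u,.224).round(4))
E
python3 -m jog '{"linear":[[0.03,0,0],[0.06,0,0],[0.09,0,0],[0.12,0,0],[0.15,0,0],[0.18,0,0],[0.21,0,0],[0.24,0,0],[0.24,0,0]],"twist":[0,0,0,0,0,0,0,0,0],"claw":[-1,-1,-1,-1,-1,-1,-1,-1,-1]}'
```

```text
[0.5447 0.0476 0.224 ]
t: 15.42
tcp_pos: [0.5517, 0.0215, 0.2245]
tool_rot: [0.5, 0.5, -0.5, 0.5]
force: [0.2, 0.2, -0.1]
finger_gap: -0.0
```

```bash
python3 -m jog '{"linear":[[0.03,0,0],[0.06,0,0],[0.09,0,0],[0.12,0,0],[0.12,0,0]],"twist":[0,0,0,0,0],"claw":[-1,-1,-1,-1,-1]}'
```

```text
t: 15.83
tcp_pos: [0.5519, 0.0215, 0.2241]
tool_rot: [0.5, 0.5, -0.5, 0.5]
force: [-1.0, -0.1, 4.6]
finger_gap: 0.001
```

Contact at z=0.2241 matches a seated cover (0.224). I'll lift off and look from above to confirm, and to locate the hold-down.

```bash
python3 -m jog '{"linear":[[-0.5,0,0],[-2,0,0],[-5,1,0],[-9,2,2],[-13,3,4],[-13,4,5],[-13,4,5],[-13,4,5]],"twist":[0,0,0,0,0,0,0,0],"claw":[-1,-1,-1,-1,-0.5,0,0.1,0.1]}';  python3 look.py 16; python3 -c "
from h import *
snap('wrist',16)"
```

```text
t: 16.5
tcp_pos: [0.5918, -0.0289, 0.3535]
tool_rot: [0.501, 0.5, -0.5, 0.5]
force: [0.0, 0.5, -0.5]
finger_gap: 0.547
```

View pics/wrist16.png

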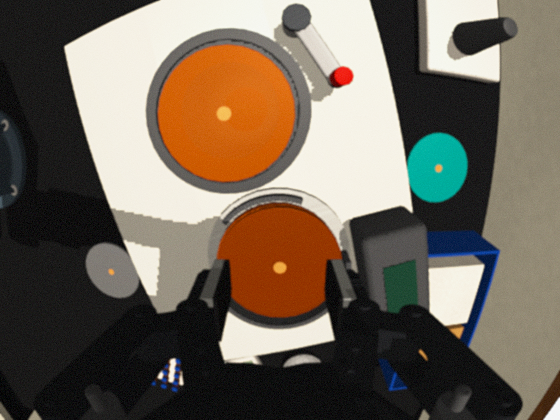

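View pics/L16.png

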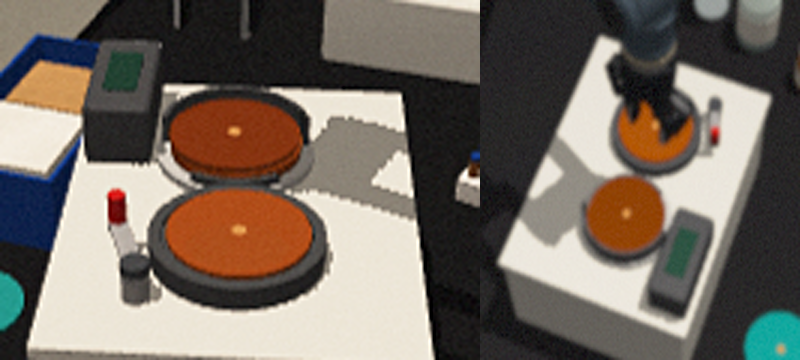

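The cover is seated concentric in the collar, at wrist (224,114). The remaining stack is still in the rack, at wrist (280,267). Knob is at wrist (341,76), hub at (296,19).

```bash
python3 - <<'E'
from m import *
d=load("wrist",16);im=d["pixels"];h=cv2.cvtColor(im,cv2.COLOR_RGB2HSV)
print("seat dot",onz("wrist",d,(223.5,113.7),.224).round(4),"cover2 dot",onz("wrist",d,(280,267.5),.226).round(4), "side",onz("side",load("side","16"),(209.5+238/3,114.5+230/3),.224).round(4),onz("side",load("side","16"),(209.5+233/3,114.5+131/3),.226).round(4))
m=cv2.inRange(h,(0,200,120),(4,255,255))|cv2.inRange(h,(175,200,120),(180,255,255));c=big(m)
(x,y),r=cv2.minEnclosingCircle(c);print("knob px",x,y,r,cv2.boundingRect(c))
k=[("wrist",d,(x,y))];print(onz("wrist",d,(x,y),.2605).round(4),onz("wrist",load("wrist",1),(293.4,180.8),.2605).round(4))
# side/scene red knob bbox, top
s=load("side","16");hs=cv2.cvtColor(s["pixels"],cv2.COLOR_RGB2HSV);ms=cv2.inRange(hs,(0,150,90),(6,255,255))|cv2.inRange(hs,(172,150,90),(180,255,255));ms[:, :235]=0;ms[:,270:]=0;ms[:170]=0;ms[200:]=0
print("side bbox",cv2.boundingRect(big(ms)))
for z in(.2345,.2475,.2605):print(proj("side",s,(.6365,.077,z)))
print("hub",[onz("wrist",d,(296.5,18.5),z).round(4) for z in(.225,.235)])
E
python3 - <<'E'
import sys;sys.path.insert(0,'.')
E
```

```text
seat dot [0.5443 0.0469 0.224 ] cover2 dot [ 0.5916 -0.0937  0.226 ] side [0.5454 0.048  0.224 ] [ 0.5928 -0.0928  0.226 ]
knob px 342.5334777832031 75.17942810058594 9.502120018005371 (334, 67, 19, 18)
[0.636  0.0763 0.2605] [0.6367 0.0779 0.2605]
side bbox (246, 178, 6, 12)
[248.88611039 187.21332779]
[248.68883652 182.72872374]
[248.48839163 178.17203312]
hub [array([0.6048, 0.1277, 0.225 ]), array([0.6043, 0.1249, 0.235 ])]
```

```bash
python3 -m jog '{"linear":[[0,1.5,-3.5],[0,3,-7],[0,4.3,-10],[2,4.5,-10.6],[5,4.5,-10.6],[7,4.5,-10.6],[7.5,4.5,-10.6],[7.5,4.5,-10.6]],"twist":[0,0,0,0,0,0,0,0],"claw":[0.1,0.1,0.1,0.1,0.1,0.1,0.1,0.1]}';  python3 look.py 17; python3 -c "
from h import *
snap('wrist',17)"
```

```text
t: 17.32
tcp_pos: [0.6344, 0.0784, 0.2752]
tool_rot: [0.498, 0.502, -0.501, 0.498]
force: [-1.2, -1.1, 0.9]
finger_gap: 0.548
```

View pics/wrist17.png

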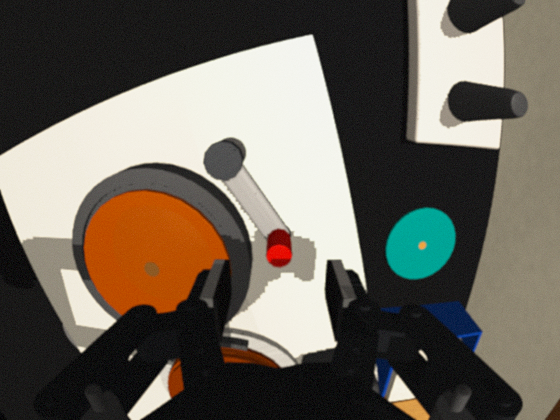

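View pics/L17.png

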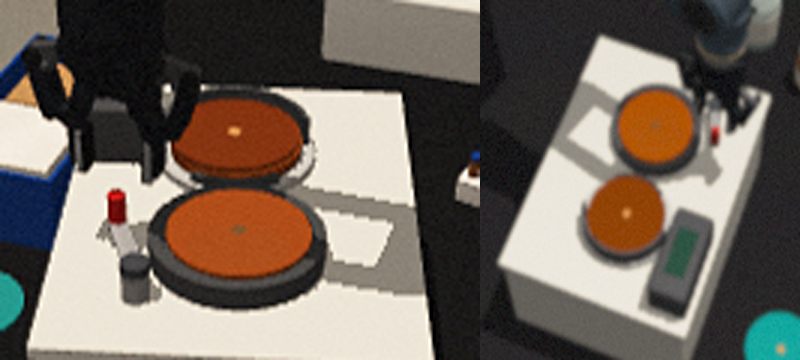

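```bash
python3 -m jog '{"linear":[[0.8,0.1,0],[1.6,0.1,0],[2.4,0.1,0],[3,0.1,0],[3.4,0.1,0],[3.5,0.1,0],[3.5,0.1,0],[3.5,0.1,0]],"twist":[0,0,0,0,0,0,0,0],"claw":[0.1,0.1,0.1,0.1,0.1,0.1,0.1,0.1]}';  python3 look.py 18; python3 -c "
from h import *
snap('wrist',18)"
```

```text
t: 18.13
tcp_pos: [0.6379, 0.0775, 0.2434]
tool_rot: [0.5, 0.5, -0.5, 0.5]
force: [-0.6, -0.3, 1.0]
finger_gap: 0.552
```

View pics/wrist18.png

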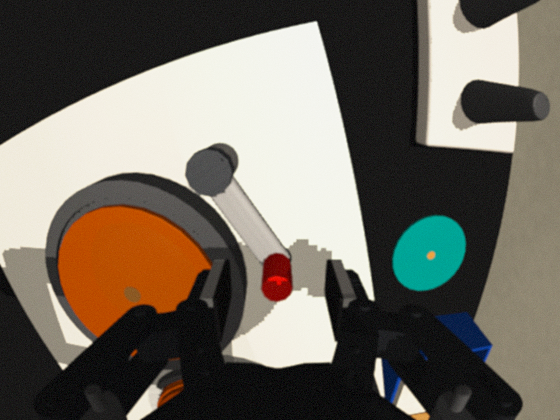

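View pics/L18.png

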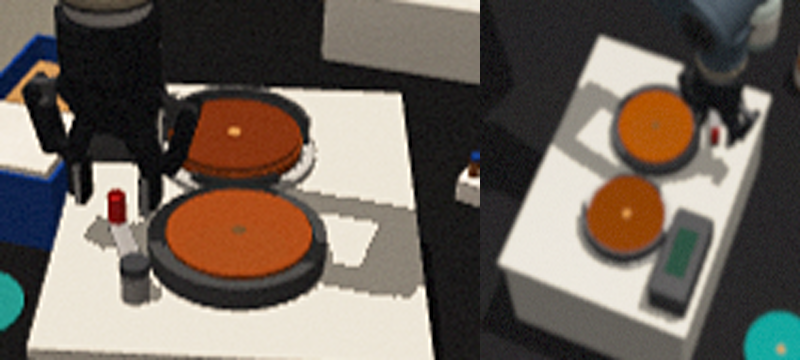

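The knob at wrist (277,285) is between the pads. I'll close gently.

```bash
python3 -m jog '{"linear":[[0,0,0],[0,0,0],[0,0,0],[0,0,0],[0,0,0],[0,0,0]],"twist":[0,0,0,0,0,0],"claw":[-0.3,-0.6,-0.8,-0.9,-0.9,-0.9]}' 20; python3 look.py 19
```

```text
t: 18.78
tcp_pos: [0.6377, 0.0776, 0.2436]
tool_rot: [0.5, 0.5, -0.5, 0.5]
force: [-0.7, 0.4, 1.6]
finger_gap: 0.162
```

View pics/L19.png

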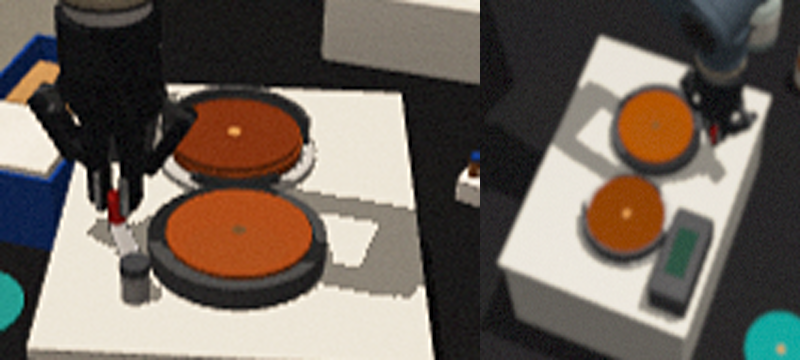

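```bash
python3 -c "
import numpy as np
x,y=3.32,-4.98
for t in np.arange(.1,1.61,.1):
    c,s=np.cos(t),np.sin(t);print(round(t,2),round(x*c+y*s-x,2),round(-(-x*s+y*c-y),2))"
```

```text
0.1 -0.51 0.31
0.2 -1.06 0.56
0.3 -1.62 0.76
0.4 -2.2 0.9
0.5 -2.79 0.98
0.6 -3.39 1.0
0.7 -3.99 0.97
0.8 -4.58 0.87
0.9 -5.16 0.72
1.0 -5.72 0.5
1.1 -6.25 0.24
1.2 -6.76 -0.08
1.3 -7.23 -0.45
1.4 -7.66 -0.86
1.5 -8.05 -1.32
1.6 -8.39 -1.81
```

```bash
python3 -m jog '{"linear":[[0,-0.25,0.16],[0,-0.51,0.31],[0,-0.78,0.44],[0,-1.06,0.56],[0,-1.34,0.67],[0,-1.62,0.76],[0,-1.9,0.83],[0,-2.2,0.9],[0,-2.5,0.95],[0,-2.79,0.98],[0,-2.79,0.98]],"twist":[0,0,0,0,0,0,0,0,0,0,0],"claw":[-0.9,-0.9,-0.9,-0.9,-0.9,-0.9,-0.9,-0.9,-0.9,-0.9,-0.9]}'; python3 look.py 20
```

```text
t: 19.8
tcp_pos: [0.6101, 0.0645, 0.2436]
tool_rot: [0.499, 0.498, -0.501, 0.502]
force: [3.6, -5.9, -0.2]
finger_gap: 0.163
```

View pics/L20.png

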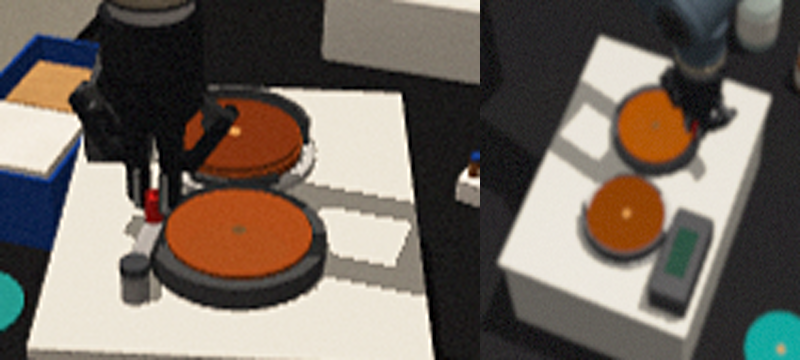

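```bash
python3 -m jog '{"linear":[[0,-0.3,0.15],[0,-0.6,0.17],[0,-0.9,0.16],[0,-1.2,0.14],[0,-1.5,0.1],[0,-1.79,0.05],[0,-2.08,-0.02],[0,-2.37,-0.1],[0,-2.65,-0.2],[0,-2.93,-0.33],[0,-3.2,-0.46],[0,-3.46,-0.6],[0,-3.72,-0.75],[0,-3.97,-0.92],[0,-3.97,-0.92]],"twist":[0,0,0,0,0,0,0,0,0,0,0,0,0,0,0],"claw":[-0.9,-0.9,-0.9,-0.9,-0.9,-0.9,-0.9,-0.9,-0.9,-0.9,-0.9,-0.9,-0.9,-0.9,-0.9]}'; python3 look.py 21
```

```text
t: 21.15
tcp_pos: [0.5691, 0.0773, 0.2434]
tool_rot: [0.5, 0.5, -0.5, 0.5]
force: [-0.1, -3.6, 4.3]
finger_gap: 0.159
```

View pics/L21.png

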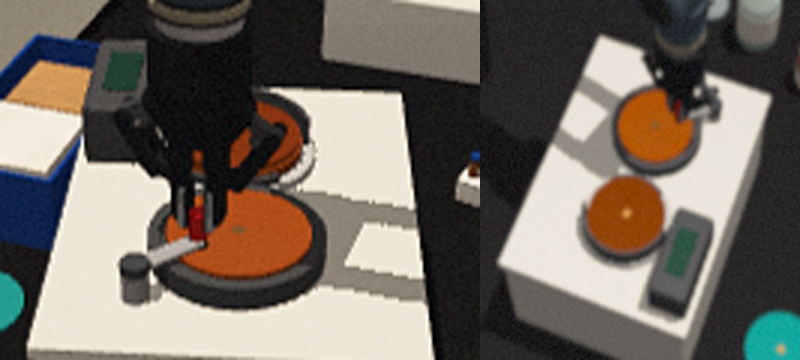

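```bash
python3 -m jog '{"linear":[[0,-0.24,-0.18],[0,-0.47,-0.38],[0,-0.69,-0.58],[0,-0.9,-0.79],[0,-1.1,-1.02],[0,-1.29,-1.25],[0,-1.29,-1.25]],"twist":[0,0,0,0,0,0,0],"claw":[-0.9,-0.9,-0.9,-0.9,-0.9,-0.9,-0.9]}'; python3 -m jog '{"linear":[[0,-0.1,-0.12],[0,-0.18,-0.25],[0,-0.18,-0.25]],"twist":[0,0,0],"claw":[-0.9,-0.9,-0.9]}'; python3 look.py 22
```

```text
t: 21.83
tcp_pos: [0.5673, 0.0826, 0.2445]
tool_rot: [0.502, 0.491, -0.497, 0.509]
force: [18.0, -19.6, -7.1]
finger_gap: 0.163
t: 22.08
tcp_pos: [0.5673, 0.0837, 0.2447]
tool_rot: [0.502, 0.49, -0.497, 0.511]
force: [20.6, -23.5, -8.7]
finger_gap: 0.158
```

View pics/L22.png

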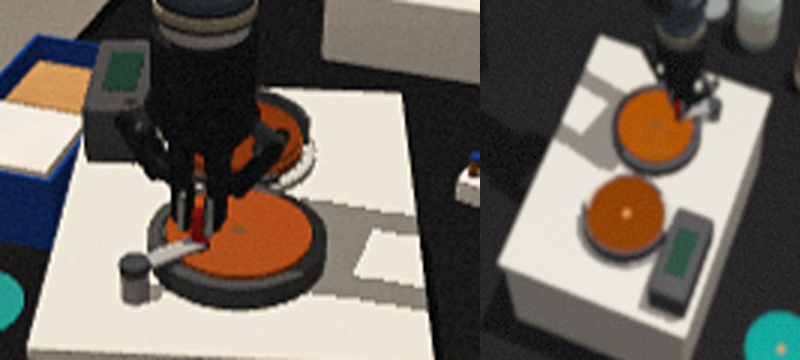

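The force built to about 30 N with no further motion, so the arm is at its stop. I'll relax the push, release, lift and verify.

```bash
python3 -m jog '{"linear":[[0,0.5,0.5],[0,0.9,0.9],[0,1.1,1.1],[0,1.1,1.1]],"twist":[0,0,0,0],"claw":[-0.9,-0.9,-0.9,-0.9]}'
```

```text
t: 22.52
tcp_pos: [0.5684, 0.0825, 0.2442]
tool_rot: [0.502, 0.5, -0.498, 0.5]
force: [2.6, 1.8, 6.5]
finger_gap: 0.163
```

```bash
python3 -m jog '{"linear":[[0,-0.15,-0.15],[0,-0.3,-0.35],[0,-0.4,-0.45],[0,-0.4,-0.45]],"twist":[0,0,0,0],"claw":[-0.9,-0.9,-0.9,-0.9]}'
```

```text
t: 22.85
tcp_pos: [0.5675, 0.0833, 0.2444]
tool_rot: [0.502, 0.496, -0.498, 0.504]
force: [8.4, -8.1, 0.6]
finger_gap: 0.162
```

```bash
python3 -m jog '{"linear":[[0,0,0],[0,0,0],[0,0,0],[0,0,0],[0,0,0]],"twist":[0,0,0,0,0],"claw":[-0.5,0,0.1,0.1,0.1]}';python3 -m jog '{"linear":[[-0.5,0,0],[-2,0,0],[-5,0,0],[-9,0,2],[-13,1,5],[-13,1,7],[-13,1,7]],"twist":[0,0,0,0,0,0,0],"claw":[0.1,0.1,0.1,0.1,0.1,0.1,0.1]}'; python3 look.py 23;python3 -c "
from h import *
snap('wrist',23)"
```

```text
t: 23.27
tcp_pos: [0.5612, 0.0862, 0.2426]
tool_rot: [0.499, 0.501, -0.5, 0.499]
force: [-0.0, -0.4, 0.9]
finger_gap: 0.552
t: 23.85
tcp_pos: [0.5749, 0.0114, 0.3779]
tool_rot: [0.502, 0.496, -0.5, 0.502]
force: [0.7, 0.6, -1.6]
finger_gap: 0.555
```

View pics/wrist23.png

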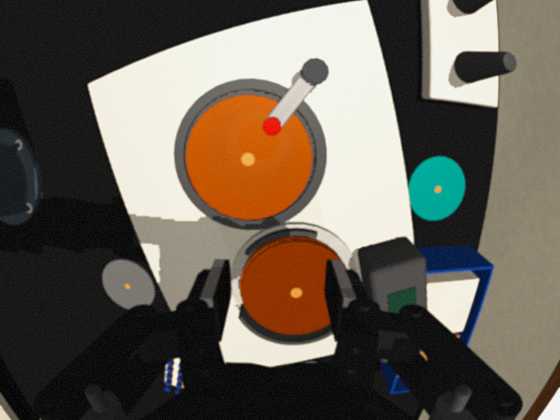

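View pics/L23.png

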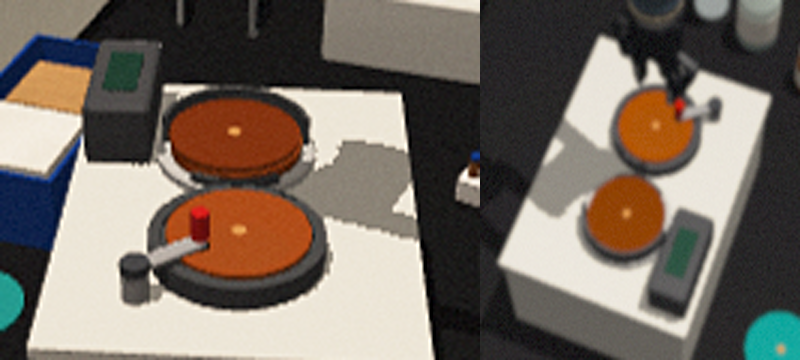

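```bash
python3 - <<'E'
from m import *
d=load("wrist",23);h=cv2.cvtColor(d["pixels"],cv2.COLOR_RGB2HSV);m=cv2.inRange(h,(0,200,120),(4,255,255))|cv2.inRange(h,(175,200,120),(180,255,255));c=big(m)
(x,y),r=cv2.minEnclosingCircle(c);k=onz("wrist",d,(x,y),.2605)
hub=np.mean([onz("wrist",d,(314.5,71),.235),onz("wrist",load("wrist",16),(296.5,18.5),.235),onz("wrist",load("wrist",1),(256,121.3),.235)],0)
print(k,[onz("wrist",D,u,.235).round(4) for D,u in((d,(314.5,71)),(load("wrist",16),(296.5,18.5)),(load("wrist",1),(256,121.3)))])
k0=np.array([.6363,.077,0])
for H in(hub,):
    a0=np.arctan2(*(k0-H)[[1,0]]);a1=np.arctan2(*(k-H)[[1,0]]);print("swing",(a0-a1)%(2*np.pi),np.hypot(*(k-H)[:2]),np.hypot(*(k0-H)[:2]))
b=np.arctan2(.075,.292);print("final arm angle in bath frame",a1-b)
print("seat dot",onz("wrist",d,(248,159),.224))
E
```

```text
[0.56751986 0.07935039 0.2605    ] [array([0.6037, 0.1263, 0.235 ]), array([0.6043, 0.1249, 0.235 ]), array([0.6045, 0.1262, 0.235 ])]
swing 1.250681311165995 0.05915170226356579 0.05841026297301155
final arm angle in bath frame -2.4904457921981327
seat dot [0.54495219 0.04699195 0.224     ]
```

```bash
python3 -c "
from ov import *
ov('side','23',(250,150,80,70),8,C[:2]+[(.5452,.0475,.224,.059,(255,255,255))],'pics/o23.png')
d=load('wrist',23)['pixels'];cv2.imwrite('pics/w23c.png',cv2.resize(d[50:240,160:350],None,fx=3,fy=3,interpolation=cv2.INTER_CUBIC)[:,:,::-1])"
```

```text
(no output)
```

View pics/o23.png

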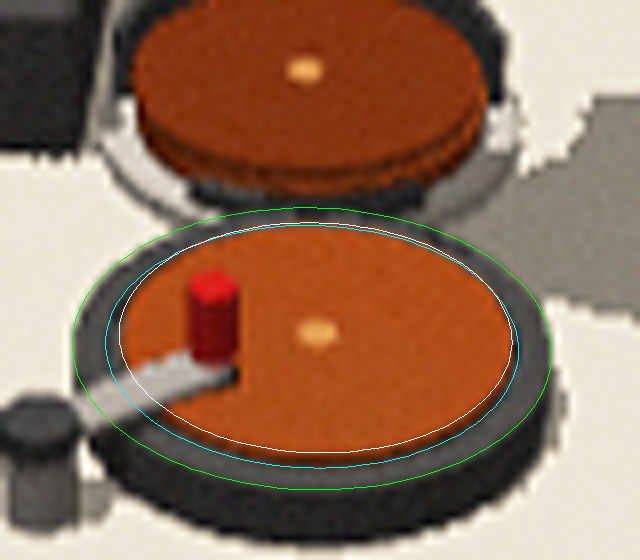

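View pics/w23c.png

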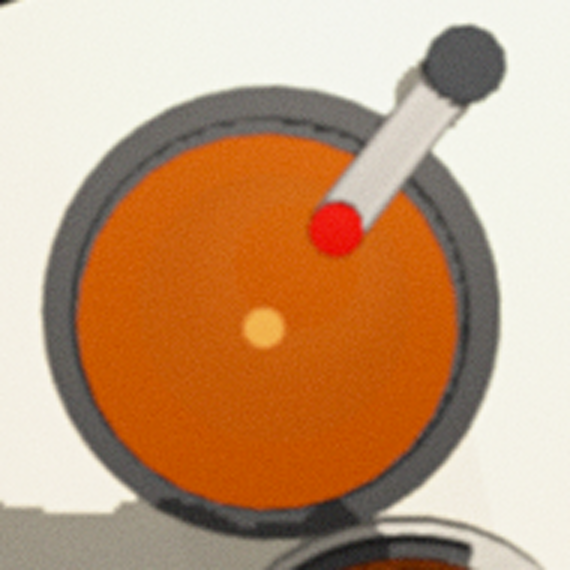

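```bash
python3 -m jog '{"linear":[[0,0,0],[0,0,0]],"twist":[0,0],"claw":[0.1,0.1]}'; python3 -c "
from station import manip
print(manip.sign_off())"
```

```text
t: 24.17
tcp_pos: [0.5715, 0.0165, 0.3721]
tool_rot: [0.499, 0.501, -0.5, 0.499]
force: [-0.1, 0.5, 0.3]
finger_gap: 0.55
the job is handed in; nothing more can be done
None
```

The top amber cover is seated in the collar's recess and the hold-down arm is over it at its stop. I handed the job in at about 24 s, with the gripper clear of everything.

**Cover:** I slid it across under about 3–6.5 N of fingertip pressure, going by the force read after each short move. Partway it went about 4–5 mm sideways and caught in the recess with its front tipped in. I lifted the fingertip, pressed further back and slid it on until it dropped in. The last checks agree that it lies flat:
- **Height:** the fingertip touched its top at z = 0.2241 m, against 0.224 m expected.
- **Position:** the final overhead and side pictures show it inside the recess rim all round, with its centre about 2 mm off my measured seat point. The play is 3 mm.

**Covers beneath:** all three still lie in the rack. The second one's centre moved about 2 mm, within the rack's wall.

**Hold-down:** I gripped the knob and swung the arm until it stopped dead at about 31 N. A second push of about 12 N found the same place. The pictures show only about 1.25 rad of swing rather than 1.50. It now points straight at the middle of the vessel, so I take it that it started at about 0.25 rad. I did not confirm that angle any other way.

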